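# Load the film brake stand and hold the brake at the third click

### The job

Hang the steel tension weight by its wire handle on the hook of the film brake stand and let go of it. Then turn the stand's index knob from its home position clockwise (seen from above), counting the clicks, to the third one; do not run on to a fourth click. The knob springs back if released, so finish while still gripping it at the third click, with the weight hanging on the hook, and leave the other things on the bench where they are.

Things in the scene. Friction and masses are not known exactly. Their poses are not given: they have to be found in the camera images.
- tension_weight: Loose steel cylinder 60 mm wide, 40 mm high, 0.18 to 0.35 kg, with a stiff wire handle fixed on top. Origin under its centre, z up. The handle lies in its y-z plane: 6 mm wires, upright at y = +-25 mm (56 mm over both) from z = 40 to 90 mm, then bent in to a peak at y 0, z 104 mm; its window faces along x. Gripped from above, a finger outside each upright (closing along y), the window stays free.
- bail_top (a point): Wire centre line at the peak of the weight's handle, 104 mm above the weight's underside.
- brake_stand: Film brake stand, bolted down: grey base 125 x 270 x 10 mm; origin on the bench; -x is its front, towards the robot within 15 degrees. At y = +80 mm a 16 mm post (x = +35 mm, 141 mm high) carries the hook. At y = -80 mm, x = 0: housing, toothed index plate 80 mm wide (top 66 mm high) and black bar grip; before it at x = -61 mm the 62 mm high block of the sprung plunger that clicks.
- hook_seat (a point): Point in the hook's seat, on top of its rod, 135 mm above the bench. The 6 mm rod runs from the post to the stand's front (-x), dips here and turns up to a tip 18 mm in front of this point, top at 151 mm. Axes as the stand's: the weight's x must lie along the stand's x (either way round). With the weight hanging, bail_top is about 3 mm above this point.
- index_knob: Index knob: toothed steel plate with a black bar-shaped grip on it, 46 mm long (along its x) and 12 mm thick (along its y). Origin on the knob's upright axis at the plate's underside, 50 mm above the bench; the bar spans 16 to 60 mm above the origin (top 110 mm above the bench). With the knob home, its x is the stand's x.
- knob_angle (a joint): Knob angle, rad: 0 = home against its end stop (as it starts), grows clockwise seen from above to 2.09 at the other end. Clicks every 24 degrees (0.419 rad): first 0.419, second 0.838, third 1.257, fourth 1.676. A return spring (with the click resistance 0.05 to 0.27 N m) turns it home when let go; the resistance jumps by 0.14 N m as each stop is passed.
- brass_weight: Bystander: small brass press weight with a knob, no handle, 33 mm across, 37 mm high; origin under its centre.
- cap_orange: Bystander: round orange cap, 45 mm across, 31 mm high; origin under its centre.
- squeegee: Bystander: hand squeegee with a blue handle, lying flat, 44 x 94 x 16 mm; origin under its centre.
Things that resemble listed ones, but are neither listed nor needed, are in the scene too. Leave any brown, purple or red look-alike of the tension_weight alone.

How it is judged:
By the outcome, as a careful person would: the job done as asked, in the order asked, and still so for the second after the job is handed in, while the arm keeps its last pose, push and grip.
It also fails if it takes over 72 s, if anything falls off the work surface, if the arm or the gripper's body presses on something with over 40 N, if the wrist force passes 120 N, or if a joint passes its speed limit or range.

### The arm

A 6-joint arm with a two-finger parallel gripper is mounted at the origin on a cart in front of the work surface, level with it; the furniture and walls round the work are solid. World frame = base frame: x ahead of the robot, y to its left, z up, the work surface at z = 0. Lengths are in m, angles in rad, forces in N, time in s.
With the tool pointing down it reaches from about 0.35 to 0.925 m from the base axis. Payload 6.4 kg.
Tool frame: the origin (TCP) lies midway between the tips of the shut fingers; the grasp point (between the pads) lies 19 mm behind it; y points along the fingers, z is the direction in which the jaws open and shut, and the axes are right-handed (so a half turn about y gives the same grasp; the last joint's range is limited). The gripper opens to 85 mm and grips with 20 to 120 N. Pads are 22 mm wide; open, the fingers measure 114 mm over their backs; the gripper's body (76 mm by 85 mm) begins 54 mm behind the grasp point. The pads swing forward as they close: fully open they stand 13 mm farther back than shut.
Start: joints at [1.099, 0.245, 1.558, -0, 1.339, -0.174], TCP at [0.191, 0.621, 0.231] pointing down, gripper open.
Joint ranges: [-3.13, 3.13], [-1.02, 2.26], [0.13, 2.54], [-0.95, 4.09], [0.21, 2.88], [-2.74, 2.74]. Speed limits (rad/s): [2.57, 2.57, 3.14, 3.14, 3.14, 3.14].

### API

Orientations are given as a unit quaternion [x, y, z, w].
In Python, from station import status, optics, order gives the robot as it stands. The module is installed in compiled form; this text tells all that it offers.
- The arm moves only by the tool servo_tool, never from a script. Its argument "commands" is a list that holds one entry, the list of rows, each a list of 5 numbers: the shift along the tool's x, y, z in units of 25 mm (1.0 is 25 mm), then the turn about the tool's y in rad, then the closure, from 0 (fully open) to 1 (shut). A call has 1 to 8 rows; each row is the pose to reach, as a shift and turn from the pose commanded when the call began, along the tool's axes at that moment; what a row does not reach only later rows make up. A row lasts 1/12 s, in which the tool goes at most 41.7 mm and 7.16 degrees, less where a joint would pass 70% of its speed; a pose out of reach is approached as far as the arm can. A call with a gripper value outside its range is refused whole. The fingers move at their own pace and stop on an object; the grip force is fixed at half the most. Time passes only in rows, so rows that repeat a pose let the fingers close. It gives the time, the measured TCP pose, the force and the opening at its end, in the units of the state.
- status.sense(): the state, without advancing time (a new reading comes with each control period).
- optics.get_image(name): name is "scene" or "top" or "wrist"; returns the picture (400x640x3 uint8, red, green, blue); there is no depth.
- optics.camera_info(name): a dict with "fovy" (degrees; the focal length in pixels is half the picture's height over the tangent of half this angle, whatever the lens; pixels are square), "cx", "cy" (the principal point, pixels), "rvec" (rotation vector, rad) and "tvec" (3), from world to camera coordinates, as OpenCV has them. Camera axes: x right, y down, z forward; pixel columns grow to the right and rows downward; lengths in m; the calibration is good to about 2 mm. A picture is of the moment at which its call begins: read the wrist's pose just before it. camera_info takes no time and is no camera call; for the wrist camera it gives the pose at the moment of the call.
- order.job_done(): hands the job in, once; it reports no verdict.
The state is a dict: "time_s": time; "joint_pos": joint angles; "qd": joint speeds; "joint_efforts": joint torques, N m; "ee_pos": TCP position; "eef_rot": TCP orientation; "wrist_force": force on the tool from outside, world axes, zero at the start; "ft_torque": the same for the moment, N m; "grip_width": finger opening in m.
Only numpy, scipy, OpenCV 4.12 (cv2) and the standard library are available. Lean on these libraries where they do the work, as an engineer would, in place of code of your own. Each camera call takes 0.05 s, during which the arm holds its last target.

## Working session

There is one attempt and no reset: what is moved stays moved. The work goes in short steps, Python scripts to look and compute and a tool call to move; the robot and the scene stay as the last step left them, time stands still between calls to the robot, and variables do not carry over. Pictures are saved under pics/ and viewed, and the job is handed in when it is done.

Besides the shell and the picture viewer there is one more tool, called after "Emit:" as name(argument=value, ...), one argument or row to a line, values as JSON. servo_tool: Moves the arm, as the interface text tells. Its arguments: {"type":"object","properties":{"commands":{"type":"array"}},"required":["commands"]}

```bash
mkdir -p pics
cat > h.py <<'E'
import numpy as np, cv2
from scipy.spatial.transform import Rotation as R
from station import status, optics, order
def cam(n):
    c=optics.camera_info(n); f=200/np.tan(np.radians(c["fovy"])/2)
    return dict(f=f,cx=c["cx"],cy=c["cy"],R=R.from_rotvec(np.array(c["rvec"]).ravel()).as_matrix(),t=np.array(c["tvec"]).ravel())
def ray(c,u,v):
    d=c["R"].T@np.array([(u-c["cx"])/c["f"],(v-c["cy"])/c["f"],1]); return -c["R"].T@c["t"], d/np.linalg.norm(d)
def plane(c,u,v,z):
    o,d=ray(c,u,v); return o+d*(z-o[2])/d[2]
def proj(c,p):
    q=c["R"]@np.array(p)+c["t"]; return q[:2]/q[2]*c["f"]+[c["cx"],c["cy"]]
def tri(rs):
    A=np.zeros((3,3));b=np.zeros(3)
    for o,d in rs:
        M=np.eye(3)-np.outer(d,d);A+=M;b+=M@o
    p=np.linalg.solve(A,b); return p,[np.linalg.norm((np.eye(3)-np.outer(d,d))@(p-o)) for o,d in rs]
def save(n,name,s=1):
    im=optics.get_image(n); cv2.imwrite(f"pics/{name}.png",im[:,:,::-1]); return im
E
python3 - <<'E'
from h import *
s=status.sense(); print(s)
for n in ("scene","top","wrist"):
    c=cam(n); save(n,n+"0"); print(n,optics.camera_info(n), -c["R"].T@c["t"])
print(R.from_quat(s["eef_rot"]).as_matrix())
E
```

```text
{'time_s': 0.0, 'joint_pos': array([ 1.09894506e+00,  2.45817648e-01,  1.55899768e+00, -5.42880302e-06,
        1.33871364e+00, -1.74066963e-01]), 'qd': array([-0.00031816,  0.00060625, -0.00112222, -0.0021353 , -0.00110955,
        0.00061867]), 'joint_efforts': array([ 1.17233052e-03, -4.29510069e+01, -3.26133800e+01, -1.26770747e-04,
        5.30413163e-03,  4.71594348e-06]), 'ee_pos': array([0.19043129, 0.6208995 , 0.23018682]), 'eef_rot': array([ 0.6999329 , -0.1051091 ,  0.10467809, -0.69863332]), 'wrist_force': array([-0.27682625, -0.32994914,  0.3585905 ]), 'ft_torque': array([-0.03117361, -0.04090822,  0.01023458]), 'grip_width': 0.08532930760173499}
scene {'fovy': 57.733394902434526, 'cx': 316.67313407862247, 'cy': 200.28738481431014, 'rvec': array([ 2.29097397, -0.78006459,  0.28415104]), 'tvec': array([-0.3545393 ,  0.37381315,  0.81663849])} [ 0.12489362 -0.44126296  0.84971842]
top {'fovy': 42.43653336768601, 'cx': 316.7426149655837, 'cy': 200.07494385778892, 'rvec': array([ 2.20648965, -2.15716712,  0.09573066]), 'tvec': array([0.09503855, 0.52216963, 1.21027545])} [0.41861173 0.11233779 1.24844085]
wrist {'fovy': 69.35610083738135, 'cx': 324.17581323112273, 'cy': 201.7023274972716, 'rvec': array([-2.346441  , -1.73675857, -0.22759392]), 'tvec': array([-0.64861381, -0.03533083,  0.37792822])} [0.12824597 0.63997633 0.37229246]
[[ 9.55989149e-01 -8.75420855e-04  2.93400716e-01]
 [-2.93401836e-01 -1.72713570e-03  9.55987646e-01]
 [-3.30148672e-04 -9.99998125e-01 -1.90797308e-03]]
```

View pics/scene0.png

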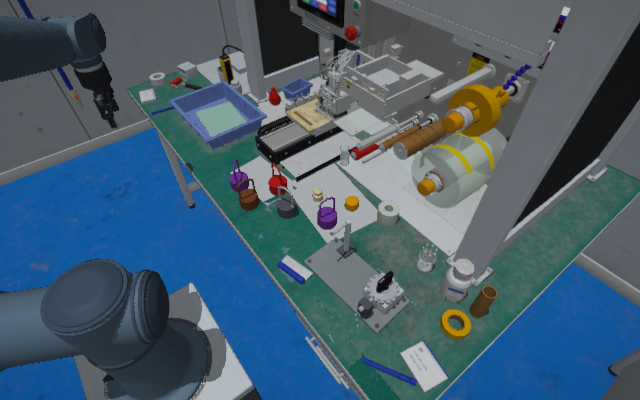

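View pics/top0.png

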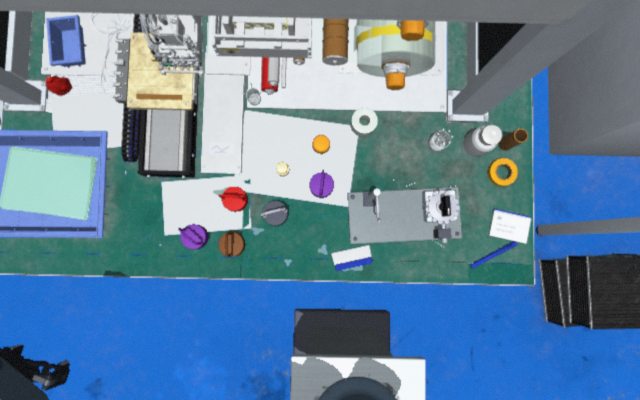

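View pics/wrist0.png

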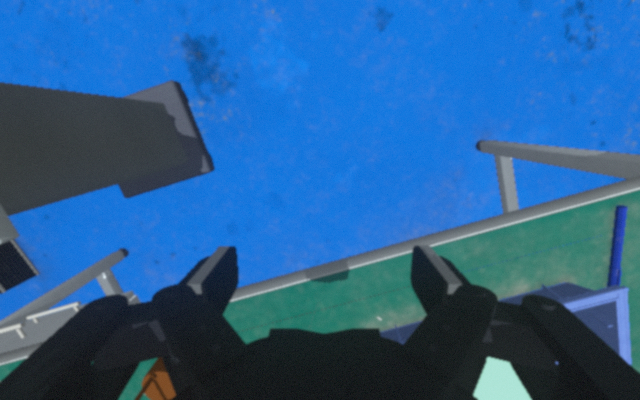

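The top view shows the grey weight near (273,212), between look-alikes in red (234,199), brown (231,244) and purple (321,185). The stand spans about (348–462, 190–242), with its hook at (377,195) and knob at (443,206). I'll zoom in on both.

Run:
```python
import cv2
t=cv2.imread("pics/top0.png"); s=cv2.imread("pics/scene0.png")
a=cv2.resize(t[170:260,210:310],None,fx=6,fy=6,interpolation=cv2.INTER_CUBIC)
b=cv2.resize(t[180:250,340:470],None,fx=6,fy=6,interpolation=cv2.INTER_CUBIC)
c=cv2.resize(s[150:250,220:350],None,fx=6,fy=6,interpolation=cv2.INTER_CUBIC)
d=cv2.resize(s[210:335,300:420],None,fx=4.8,fy=4.8,interpolation=cv2.INTER_CUBIC)
for n,i in zip("abcd",(a,b,c,d)): cv2.imwrite(f"pics/z_{n}.png",i)
```

```text
(no output)
```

View pics/z_a.png

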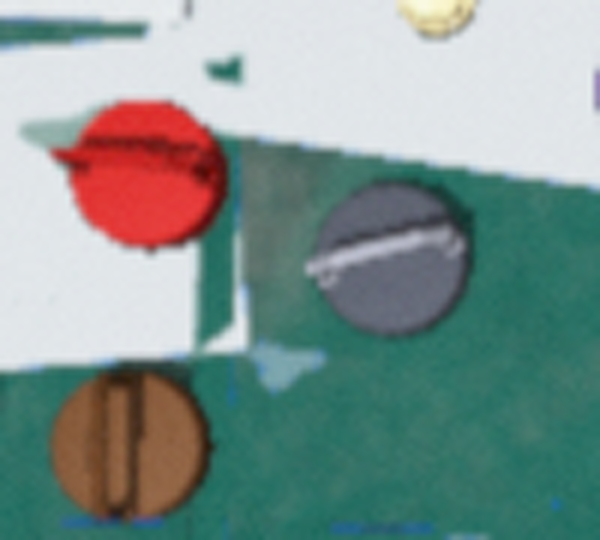

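View pics/z_b.png

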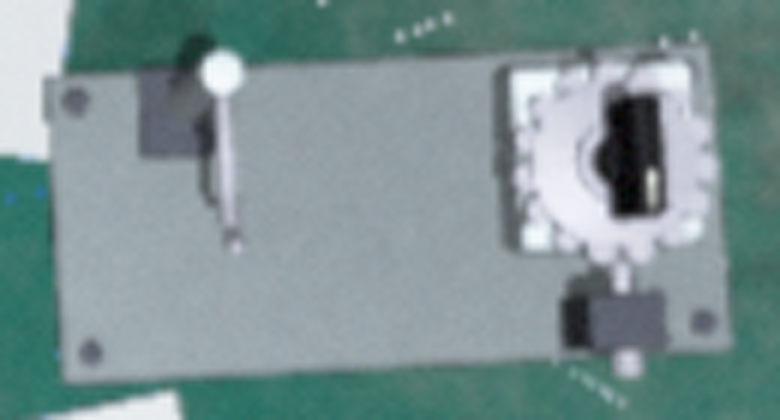

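View pics/z_c.png

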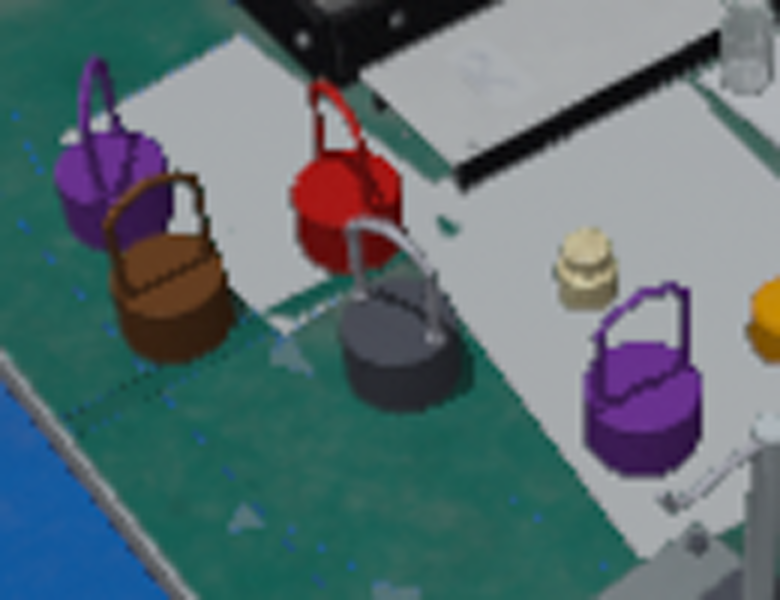

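View pics/z_d.png

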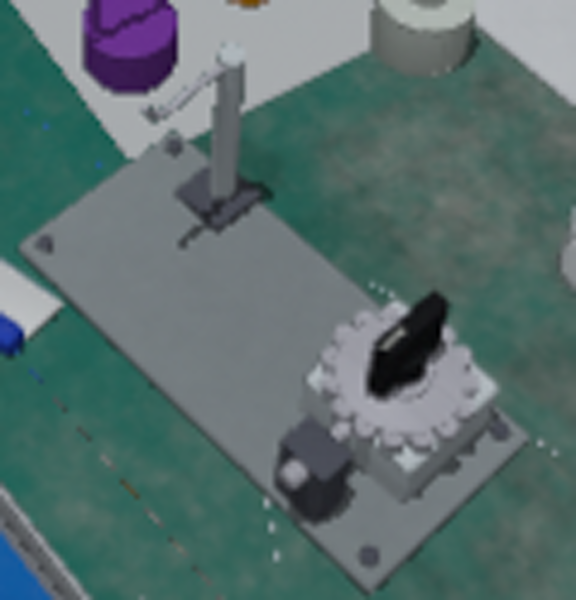

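Run:
```python
from h import *
T=cam("top");S=cam("scene")
# base corners z=.01
cs=np.array([(47,78),(706,45),(731,347),(65,381)])/6+[340,180]
P=np.array([plane(T,*(c-0.08),.01) for c in cs]);print(P)
ctr=P.mean(0); yax=(P[0]+P[3]-P[1]-P[2])[:2];xax=(P[0]+P[1]-P[2]-P[3])[:2]
print("sizes",np.linalg.norm(yax)/2,np.linalg.norm(xax)/2)
a1=np.arctan2(yax[1],yax[0])-np.pi/2;a2=np.arctan2(xax[1],xax[0]);print("yaw",np.degrees([a1,a2]),ctr)
th=(a1*2+a2)/3
c,s=np.cos(th),np.sin(th)
def st(x,y,z): return np.array([ctr[0]+c*x-s*y,ctr[1]+s*x+c*y,z])
for n,p in dict(post=st(.035,.08,.141),knobtop=st(0,-.08,.11),kp=st(.023,-.08,.11),km=st(-.023,-.08,.11),block=st(-.061,-.08,.062)).items():
    print(n,p,"top crop b",(proj(T,p)-[340,180])*6,"scene crop d",(proj(S,p)-[300,210])*4.8)
# grey weight mask
im=cv2.imread("pics/top0.png")
r=im[170:260,210:310].astype(int)
# dark greyish-blue: low saturation
mx=r.max(2);mn=r.min(2)
m=((mx-mn<35)&(mx<140)&(mx>50)).astype(np.uint8)
m[:, :48]=0
n,l,stt,cen=cv2.connectedComponentsWithStats(m)
for i in range(1,n):
    if stt[i,4]>50: print(stt[i],cen[i])
```

```text
[[ 0.53986357  0.03225176  0.01      ]
 [ 0.55934669 -0.23350091  0.01      ]
 [ 0.43798387 -0.24350717  0.01      ]
 [ 0.41846479  0.0229455   0.01      ]]
sizes 0.2668162754733529 0.12176428786393058
yaw [4.19137826 4.54849729] [ 0.48891473 -0.1054527   0.01      ]
post [ 0.51780293 -0.02304838  0.141     ] top crop b [223.16379059 107.10451406] scene crop d [213.06330939  62.01930748]
knobtop [ 0.49492754 -0.18522642  0.11      ] top crop b [650.55610461 186.01957064] scene crop d [393.19623719 334.22479705]
kp [ 0.51786248 -0.18349774  0.11      ] top crop b [645.97414393 124.06856524] scene crop d [424.9528161  306.04012403]
km [ 0.47199259 -0.1869551   0.11      ] top crop b [655.15316127 248.17468315] scene crop d [360.65816475 363.10306304]
block [ 0.43410007 -0.18981118  0.062     ] top crop b [629.59989836 352.2771053 ] scene crop d [297.05537672 460.11980642]
[ 48  24  31  32 560] [63.14107143 41.10714286]
```

Run:
```python
from h import *
T=cam("top");S=cam("scene")
pts=dict(post=((223,72),(231,50)),tip=((233,238),(152,112)),cornLF=((65,381),(20,247)),cornLB=((47,78),(172,133)),cornRB=((706,45),(530,437)),cornRF=((731,347),(372,592)),bar_back=((632,97),(437,296)),bar_front=((640,212),(378,388)),boltLB=((75,101),(173,145)),boltLF=((91,352),(44,244)),boltRF=((704,321),(369,556)))
for n,(a,b) in pts.items():
    ra=ray(T,*(np.array(a)/6+[340,180]-.4)); rb=ray(S,*(np.array(b)/4.8+[300,210]-.4))
    p,e=tri([ra,rb]); print(n,p.round(4),np.round(e,4))
for n,b in pts.items():
    if n[0]!='c' and n[:2]!='bo':continue
    print(n,plane(S,*(np.array(b[1])/4.8+[300,210]-.4),.01),plane(T,*(np.array(b[0])/6+[340,180]-.4),.01))
```

```text
post [ 0.5308 -0.0216  0.1414] [0.0006 0.0006]
tip [ 0.4721 -0.0267  0.1403] [0.0005 0.0005]
cornLF [0.4192 0.0234 0.0047] [0. 0.]
cornLB [0.5404 0.0331 0.0029] [0.001 0.001]
cornRB [ 0.5611 -0.2345  0.0046] [0.0005 0.0005]
cornRF [ 0.4389 -0.2443  0.0047] [0.0001 0.0001]
bar_back [ 0.5296 -0.1793  0.1036] [0.0004 0.0004]
bar_front [ 0.4872 -0.189   0.074 ] [0.0012 0.0012]
boltLB [0.5311 0.0219 0.0105] [0.0005 0.0005]
boltLF [0.4303 0.0139 0.0091] [0.0008 0.0008]
boltRF [ 0.4486 -0.2317  0.0101] [0.0003 0.0003]
cornLF [0.41729855 0.0204906  0.01      ] [0.41921183 0.02372555 0.01      ]
cornLB [0.5360231  0.02962373 0.01      ] [0.54062236 0.03303852 0.01      ]
cornRB [ 0.55868362 -0.2361053   0.01      ] [ 0.56010811 -0.23272498  0.01      ]
cornRF [ 0.43700199 -0.24557312  0.01      ] [ 0.43873352 -0.24273789  0.01      ]
boltLB [0.53089675 0.02242095 0.01      ] [0.53158351 0.02160601 0.01      ]
boltLF [0.42924479 0.01375155 0.01      ] [0.43099627 0.01352517 0.01      ]
boltRF [ 0.4484153  -0.23149156  0.01      ] [ 0.4488829  -0.23191225  0.01      ]
```

Run:
```python
from h import *
T=cam("top");S=cam("scene")
k=lambda c,a,o,s:ray(c,*(np.array(a)/s+o-.4))
c40=plane(T,392/6+210-.4,258/6+170-.4,.04);print("weight c",c40)
h1=plane(T,313/6+210-.4,267/6+170-.4,.09);h2=plane(T,452/6+210-.4,232/6+170-.4,.09);print("handle",h1,h2,np.linalg.norm(h1-h2),"yaw of y",np.degrees(np.arctan2(*(h1-h2)[[1,0]])),(h1+h2)/2)
# scene check: feet
f1=plane(S,358/6+220-.4,296/6+150-.4,.04);f2=plane(S,436/6+220-.4,338/6+150-.4,.04)
print("feet scene",f1,f2,np.linalg.norm(f1-f2),np.degrees(np.arctan2(*(f1-f2)[[1,0]])),(f1+f2)/2)
for n,(u,v,z) in dict(red=(148,175,.04),brown=(130,445,.04)).items(): print(n,plane(T,u/6+210,v/6+170,z))
# knob bar top from top view
im=cv2.imread("pics/top0.png"); r=im[180:250,340:470].astype(int)
m=((r.max(2)<45)).astype(np.uint8); n,l,st,ce=cv2.connectedComponentsWithStats(m)
for i in range(1,n):
  if st[i,4]>20: print(st[i],ce[i],plane(T,ce[i][0]+340,ce[i][1]+180,.095))
s=status.sense();w=cam("wrist");Rt=R.from_quat(s["eef_rot"]).as_matrix()
print("cam in tool",Rt.T@(-w["R"].T@w["t"]-s["ee_pos"]),"\n",w["R"]@Rt)
```

```text
weight c [0.48658994 0.2043833  0.04      ]
handle [0.47972679 0.23007776 0.09      ] [0.49405947 0.17834928 0.09      ] 0.05367738705098703 yaw of y 105.48673865761518 [0.48689313 0.20421352 0.09      ]
feet scene [0.47826586 0.22967025 0.04      ] [0.49324679 0.18185059 0.04      ] 0.05011135421622142 107.3947129690494 [0.48575632 0.20576042 0.04      ]
red [0.51606377 0.29992821 0.04      ]
brown [0.41051919 0.30319044 0.04      ]
[100  17   7  18  91] [103.6043956   25.65934066] [ 0.50772298 -0.17827612  0.095     ]
cam in tool [-0.06513032 -0.14198442 -0.00030336] 
 [[-1.01759073e-03  1.01779988e-03  9.99998964e-01]
 [ 9.65294504e-01 -2.61160799e-01  1.24808547e-03]
 [ 2.61161798e-01  9.65294774e-01 -7.16721824e-04]]
```

Emit:
servo_tool(
  commands=[
    [[1.35,0,-1.0,-0.07,0],[2.7,0,-2.0,-0.15,0],[4.0,0.1,-3.1,-0.22,0],[5.4,0.2,-4.1,-0.29,0],[6.7,0.3,-5.2,-0.36,0],[8.1,0.4,-6.2,-0.43,0],[9.4,0.6,-7.3,-0.5,0],[10.8,0.8,-8.3,-0.578,0]],
  ],
)

```text
time_s: 0.82
ee_pos: [0.3835, 0.3485, 0.2121]
eef_rot: [-0.7, -0.1, 0.1, 0.7]
wrist_force: [0.9, 0.3, 0.2]
grip_width: 0.0858
```

```bash
cat >> h.py <<'E'
def go(p,yaw=None,s=None):
    "shift in tool units and turn to bring TCP to p with tool z heading yaw (deg)"
    s=s or status.sense(); M=R.from_quat(s["eef_rot"]).as_matrix()
    d=M.T@(np.array(p)-s["ee_pos"])/.025
    h=np.degrees(np.arctan2(M[1,2],M[0,2])); 
    print("t",s["time_s"],"at",s["ee_pos"].round(4),"head",h.round(2),"tilt",M[:,1].round(4),"F",s["wrist_force"].round(2),"T",s["ft_torque"].round(3),"w",round(s["grip_width"],4),"q",s["joint_pos"].round(2))
    print("shift",d.round(2), "turn", None if yaw is None else np.radians(h-yaw).round(3))
E
python3 -c "
from h import *
go([.4868,.2045,.2],106)"
```

```text
t 0.8167 at [0.3835 0.3485 0.2121] head 106.28 tilt [ 2.e-04  1.e-04 -1.e+00] F [0.86 0.31 0.25] T [ 0.009 -0.026 -0.007] w 0.0858 q [ 0.52 -0.05  1.91  0.    1.28 -1.34]
shift [ 2.35  0.48 -6.69] turn 0.005
```

Emit:
servo_tool(
  commands=[
    [[0.6,0.1,-1.6,0,0],[1.2,0.2,-3.2,0,0],[1.8,0.4,-4.8,0,0],[2.2,0.5,-6.1,0,0],[2.35,0.5,-6.7,0,0],[2.35,0.5,-6.7,0,0]],
  ],
)

```text
time_s: 1.32
ee_pos: [0.4872, 0.2028, 0.1993]
eef_rot: [0.701, 0.097, -0.097, -0.7]
wrist_force: [0.1, 1.3, 0.2]
grip_width: 0.0854
```

```bash
python3 -c "
from h import *
go([.4868,.2045,.2],106)
w=cam('wrist')
save('wrist','w1')
print(proj(w,[.4868,.2045,.04]),proj(w,[.4868,.2045,.104]))
np.save('w1.npy',w,allow_pickle=True)"
```

```text
t 1.3167 at [0.4872 0.2028 0.1993] head 105.78 tilt [-4.e-04 -7.e-04 -1.e+00] F [0.14 1.28 0.18] T [0.004 0.048 0.   ] w 0.0854 q [ 0.18 -0.01  1.9  -0.    1.26 -1.67]
shift [ 0.   -0.03  0.07] turn -0.004
[326.76628951 187.40631555] [327.35786665 203.37462   ]
```

View pics/w1.png

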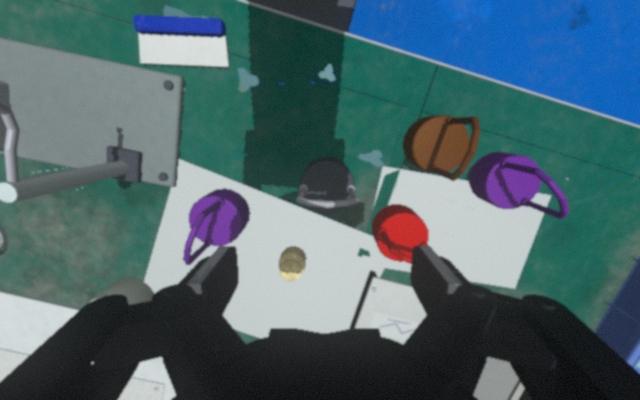

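The wrist view shows the grey weight straight below: body at about (327,185), handle from (299,200) to (354,200), level in the picture. I'll zoom in to refine its yaw and position.

```bash
python3 -c "
import cv2
t=cv2.imread('pics/w1.png'); cv2.imwrite('pics/z_w1.png',cv2.resize(cv2.convertScaleAbs(t[145:225,277:377],alpha=1.8),None,fx=7,fy=7,interpolation=cv2.INTER_CUBIC))"
```

```text
(no output)
```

View pics/z_w1.png

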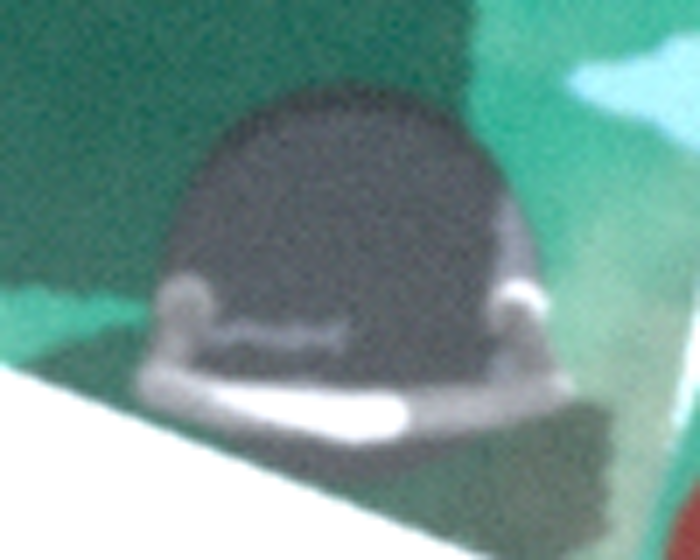

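```bash
python3 -c "
from h import *
w=np.load('w1.npy',allow_pickle=True).item()
q=lambda u,v,z:plane(w,u/7+277-.4,v/7+145-.4,z)
for a,b,z in (((183,302),(520,304),.042),((153,382),(558,386),.09)):
    p=q(*a,z);r=q(*b,z);d=r-p;print(p,r,np.linalg.norm(d),'yaw',np.degrees(np.arctan2(d[1],d[0])),(p+r)/2)
p=q(358,432,.104);print('peak',p)
"
```

```text
[0.49368199 0.17999518 0.042     ] [0.48006031 0.22912197 0.042     ] 0.0509803025077845 yaw 105.49741689641054 [0.48687115 0.20455857 0.042     ]
[0.49379907 0.179636   0.09      ] [0.48011085 0.22980183 0.09      ] 0.05199978716632227 yaw 105.2621645532444 [0.48695496 0.20471892 0.09      ]
peak [0.48921376 0.20553417 0.104     ]
```

Emit:
servo_tool(
  commands=[
    [[0,0.8,0.02,0.005,0],[0,2.0,0.02,0.005,0],[0,3.2,0.02,0.005,0],[0,4.4,0.02,0.005,0],[0,5.3,0.02,0.005,0],[0,5.8,0.02,0.005,0],[0,5.9,0.02,0.005,0],[0,5.9,0.02,0.005,0]],
  ],
)

```text
time_s: 2.03
ee_pos: [0.4852, 0.2068, 0.0521]
eef_rot: [-0.7, -0.097, 0.098, 0.7]
wrist_force: [-0.3, 0.8, 0.2]
grip_width: 0.0855
```

```bash
python3 -c "
from h import *
go([.487,.2047,.052],105.4)
save('wrist','w2')"
```

```text
t 2.0333 at [0.4852 0.2068 0.0521] head 105.84 tilt [-9.e-04 -0.e+00 -1.e+00] F [-0.33  0.75  0.2 ] T [0.011 0.032 0.001] w 0.0855 q [ 0.19  0.21  1.97  0.    0.97 -1.66]
shift [ 0.05  0.   -0.1 ] turn 0.008
```

View pics/w2.png

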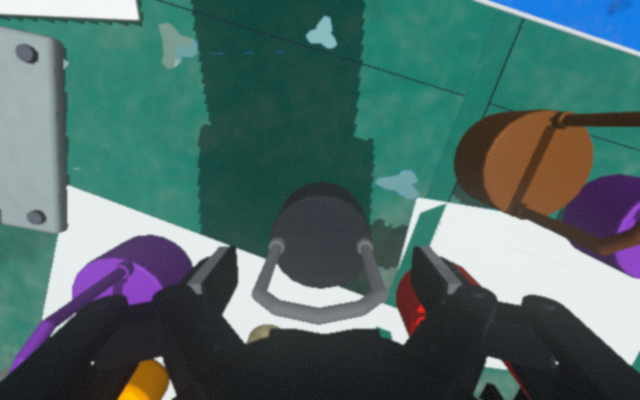

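The handle stands between the open fingers (uprights at columns 277 and 363, finger faces at about 230 and 420), with no contact yet. I'll correct the 2 mm offset and close.

Emit:
servo_tool(
  commands=[
    [[0.05,0,-0.08,0.007,0],[0.05,0,-0.08,0.007,0.3],[0.05,0,-0.08,0.007,0.6],[0.05,0,-0.08,0.007,1],[0.05,0,-0.08,0.007,1],[0.05,0,-0.08,0.007,1],[0.05,0,-0.08,0.007,1],[0.05,0,-0.08,0.007,1]],
  ],
)

```text
time_s: 2.75
ee_pos: [0.4885, 0.2048, 0.0537]
eef_rot: [-0.701, -0.095, 0.094, 0.701]
wrist_force: [-2.2, 1.0, 6.3]
grip_width: 0.0543
```

```bash
python3 -c "
from h import *
go([.487,.2047,.052],105.4)
save('wrist','w3')"
```

```text
t 2.75 at [0.4885 0.2048 0.0537] head 105.36 tilt [ 2.2e-03  5.0e-04 -1.0e+00] F [-2.22  1.02  6.29] T [-0.05   0.239 -0.055] w 0.0543 q [ 0.18  0.21  1.97  0.    0.97 -1.66]
shift [-0.06  0.07  0.01] turn -0.001
```

View pics/w3.png

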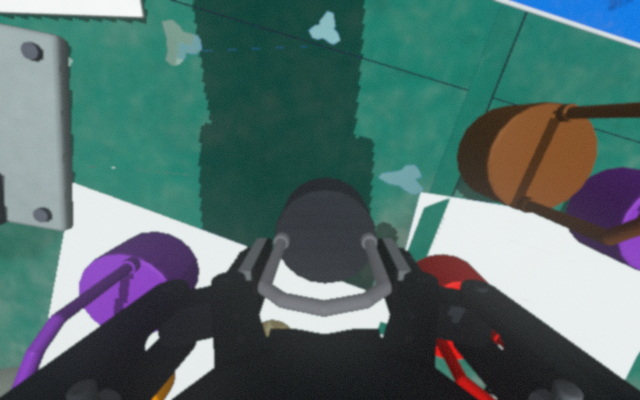

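Grip closed at 54 mm on the uprights. Now lifting straight up.

Emit:
servo_tool(
  commands=[
    [[0,-0.3,0,0,1],[0,-1.0,0,0,1],[0,-2.2,0,0,1],[0,-3.5,0,0,1],[0,-4.6,0,0,1],[0,-5.2,0,0,1],[0,-5.4,0,0,1],[0,-5.4,0,0,1]],
  ],
)

```text
time_s: 3.47
ee_pos: [0.4879, 0.2046, 0.1885]
eef_rot: [-0.701, -0.095, 0.094, 0.701]
wrist_force: [-0.2, 0.4, -3.1]
grip_width: 0.0544
```

```bash
python3 -c "
from h import *
go([.40,-.03,.185],94.3)
save('wrist','w4');save('scene','s4');save('top','t4')"
```

```text
t 3.4667 at [0.4879 0.2046 0.1885] head 105.37 tilt [ 2.4e-03  4.0e-04 -1.0e+00] F [-0.19  0.4  -3.1 ] T [0.064 0.013 0.039] w 0.0544 q [ 0.18  0.    1.9  -0.    1.23 -1.66]
shift [-5.88  0.13 -8.12] turn 0.193
```

View pics/w4.png

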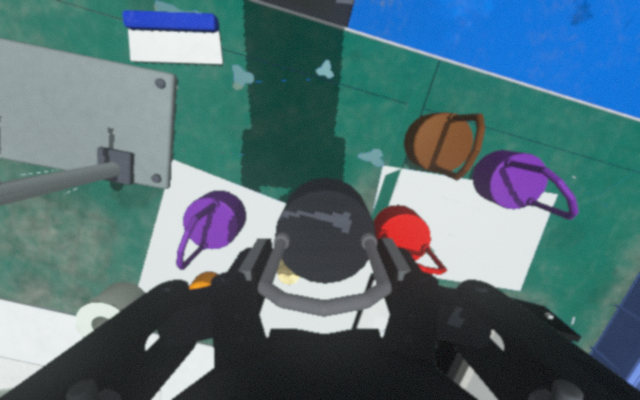

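View pics/s4.png

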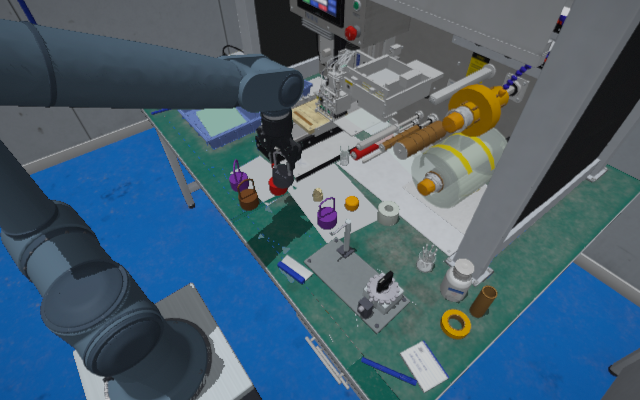

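The lift held, at about 3.1 N. Next I'll move to where the wrist camera sees the hook to the left of the gripper.

```bash
python3 -c "
from h import *
go([.50,.115,.215],94.3)"
```

```text
t 3.6167 at [0.4861 0.2042 0.1852] head 105.36 tilt [-3.7e-03 -7.0e-04 -1.0e+00] F [ 0.11 -0.68 -3.03] T [-0.024 -0.025 -0.02 ] w 0.0539 q [ 0.18  0.01  1.91 -0.    1.23 -1.66]
shift [-0.41 -1.19 -3.59] turn 0.193
```

Emit:
servo_tool(
  commands=[
    [[-0.1,-0.4,-0.7,0.04,1],[-0.2,-0.8,-1.6,0.1,1],[-0.3,-1.2,-2.6,0.15,1],[-0.4,-1.2,-3.3,0.19,1],[-0.4,-1.2,-3.6,0.193,1],[-0.4,-1.2,-3.6,0.193,1]],
  ],
)

```text
time_s: 4.12
ee_pos: [0.5011, 0.114, 0.2156]
eef_rot: [-0.707, -0.025, 0.027, 0.707]
wrist_force: [-0.3, -0.1, -1.4]
grip_width: 0.0547
```

```bash
python3 -c "
from h import *
go([.50,.115,.215],94.3)
np.save('w5.npy',cam('wrist'),allow_pickle=True)
im=save('wrist','w5')[:,:,::-1]
cv2.imwrite('pics/z_w5.png',cv2.resize(im[150:300,80:240],None,fx=4,fy=4,interpolation=cv2.INTER_CUBIC))"
```

```text
t 4.1167 at [0.5011 0.114  0.2156] head 94.22 tilt [-0.0029 -0.     -1.    ] F [-0.3  -0.08 -1.36] T [ 0.022 -0.013  0.02 ] w 0.0547 q [ 0.   -0.06  1.91 -0.    1.29 -1.64]
shift [-0.04  0.02  0.04] turn -0.001
```

View pics/w5.png

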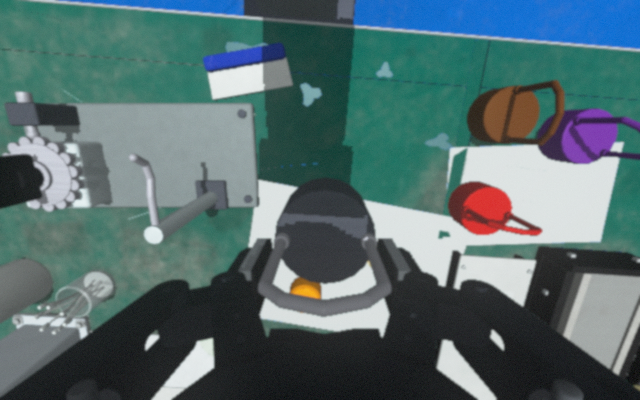

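The wrist view shows the hook: post top at (153,234), rod running forward, tip near (135,157).

```bash
python3 -c "
import cv2
im=cv2.imread('pics/w5.png')
cv2.imwrite('pics/z_w5.png',cv2.resize(im[140:250,100:240],None,fx=5.5,fy=5.5,interpolation=cv2.INTER_CUBIC))
t=cv2.imread('pics/top0.png'); s=cv2.imread('pics/scene0.png')
a=cv2.resize(t[185:230,355:405],None,fx=8,fy=8,interpolation=cv2.INTER_CUBIC)
b=cv2.resize(s[212:257,320:370],None,fx=8,fy=8,interpolation=cv2.INTER_CUBIC)
cv2.imwrite('pics/z_h.png',cv2.hconcat([a,b]))"
```

```text
(no output)
```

View pics/z_w5.png

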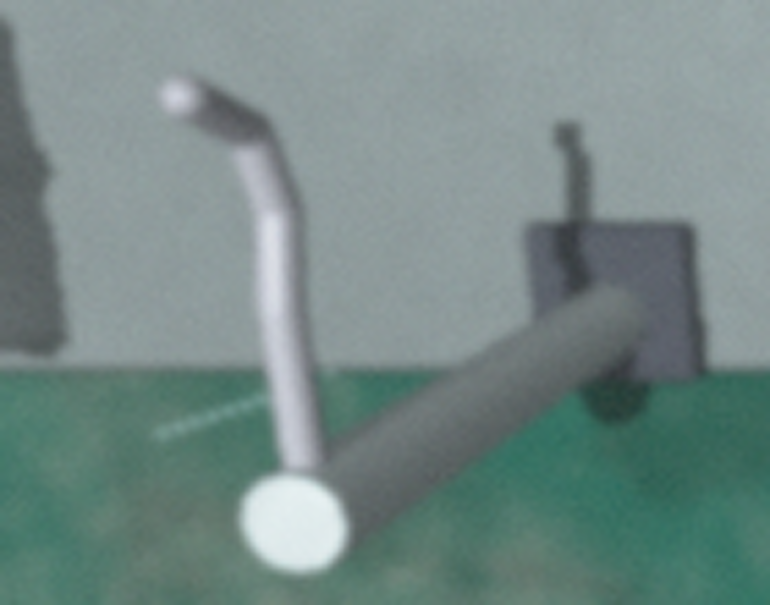

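View pics/z_h.png

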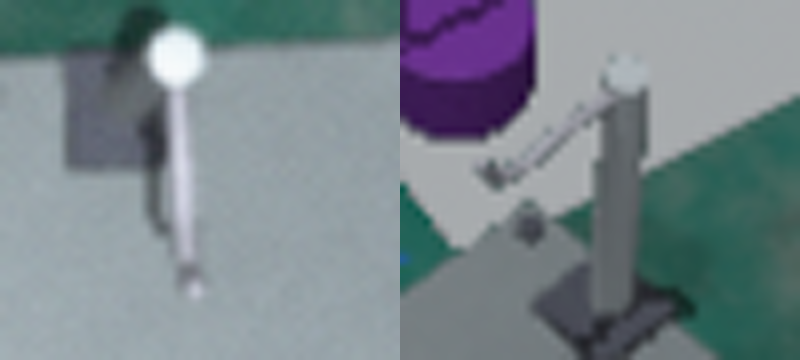

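```bash
python3 -c "
from h import *
w=np.load('w5.npy',allow_pickle=True).item();T=cam('top');S=cam('scene')
W=lambda u,v:ray(w,u/5.5+100-.4,v/5.5+140-.4)
A=lambda u,v:ray(T,u/8+355-.44,v/8+185-.44)
B=lambda u,v:ray(S,(u-400)/8+320-.44,v/8+212-.44)
pl=lambda r,z:r[0]+r[1]*(z-r[0][2])/r[1][2]
print('post',tri([W(295,524),A(177,55),B(628,72)]),[pl(r,.141) for r in (W(295,524),A(177,55),B(628,72))])
print('tip',tri([W(178,97),A(195,290),B(485,172)]),[pl(r,.149) for r in (W(178,97),A(195,290),B(485,172))])
print('low bend',tri([W(262,140),A(188,262),B(512,178)]),[pl(r,.132) for r in (W(262,140),A(188,262),B(512,178))])
print('bend2',[pl(r,.132) for r in (W(278,215),W(280,310),W(300,455))])
"
```

```text
post (array([ 0.53165367, -0.02204525,  0.13979139]), [np.float64(0.0007232685972324176), np.float64(0.0002111621653265243), np.float64(0.0008428627770117947)]) [array([ 0.53186871, -0.02175392,  0.141     ]), array([ 0.53169813, -0.0217708 ,  0.141     ]), array([ 0.52999731, -0.02290517,  0.141     ])]
tip (array([ 0.46856787, -0.02813886,  0.14593594]), [np.float64(0.001723263588853239), np.float64(0.0014080368160774147), np.float64(0.0010453988819561684)]) [array([ 0.46943925, -0.02756877,  0.149     ]), array([ 0.46794664, -0.02641645,  0.149     ]), array([ 0.46602769, -0.03068668,  0.149     ])]
low bend (array([ 0.477542  , -0.02724017,  0.13245578]), [np.float64(0.0002877567994898234), np.float64(0.0014846940643132064), np.float64(0.0017605759322398941)]) [array([ 0.47737226, -0.02731864,  0.132     ]), array([ 0.47626288, -0.02656754,  0.132     ]), array([ 0.47942742, -0.02765576,  0.132     ])]
bend2 [array([ 0.48810646, -0.02591745,  0.132     ]), array([ 0.50228914, -0.02675653,  0.132     ]), array([ 0.52463648, -0.02555656,  0.132     ])]
```

```bash
python3 -c "
from h import *
w=np.load('w5.npy',allow_pickle=True).item()
im=cv2.imread('pics/w5.png');cv2.imwrite('pics/z_p5.png',cv2.resize(im[220:330,240:400],None,fx=4.5,fy=4.5,interpolation=cv2.INTER_CUBIC))
s=status.sense();M=R.from_quat(s['eef_rot']).as_matrix()
for u in (323,):
  for v in (303,308,313): print(v,M.T@(plane(w,u,v,s['ee_pos'][2]+.0503)-s['ee_pos']))
go([.43,-.0305,.2156],94.4,s)"
```

```text
303 [-0.0022923  -0.0502948  -0.00206738]
308 [-0.0002093  -0.05030112 -0.00206952]
313 [ 0.00189516 -0.05030751 -0.00207168]
t 4.1667 at [0.5009 0.1149 0.2156] head 94.28 tilt [-3.1e-03  5.0e-04 -1.0e+00] F [ 0.29 -0.06 -2.29] T [ 0.052  0.011 -0.014] w 0.0543 q [ 0.   -0.06  1.91  0.    1.29 -1.64]
shift [-3.26  0.01 -5.59] turn -0.002
```

View pics/z_p5.png

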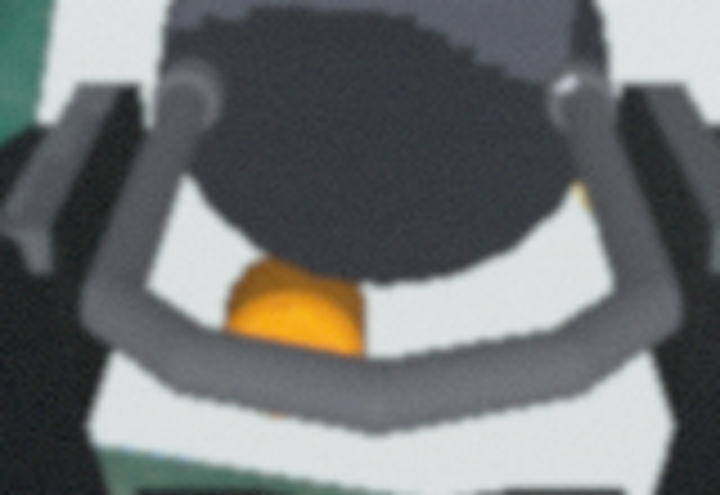

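The peak of the handle projects at (324,308), under 1 mm from the TCP in tool x. Now moving round to the front of the hook at height.

Emit:
servo_tool(
  commands=[
    [[-0.8,0,-0.3,0,1],[-1.8,0,-1.2,0,1],[-2.8,0,-2.4,0,1],[-3.25,0,-3.7,0,1],[-3.25,0,-4.8,0,1],[-3.25,0,-5.5,0,1],[-3.25,0,-5.58,0,1],[-3.25,0,-5.58,0,1]],
  ],
)

```text
time_s: 4.83
ee_pos: [0.4308, -0.0297, 0.2165]
eef_rot: [-0.706, -0.026, 0.027, 0.707]
wrist_force: [-0.1, 0.2, -2.4]
grip_width: 0.0539
```

```bash
python3 -c "
from h import *
go([.43,-.0305,.118],94.4)
im=save('scene','s6')[:,:,::-1]
save('wrist','w6')
cv2.imwrite('pics/z_s6.png',cv2.resize(im[130:300,240:420],None,fx=4,fy=3.5,interpolation=cv2.INTER_CUBIC))"
```

```text
t 4.8333 at [ 0.4308 -0.0297  0.2165] head 94.29 tilt [-0.0014  0.0012 -1.    ] F [-0.14  0.22 -2.4 ] T [0.021 0.014 0.013] w 0.0539 q [-0.33 -0.28  2.11  0.    1.32 -1.98]
shift [-0.03  3.94 -0.04] turn -0.002
```

View pics/z_s6.png

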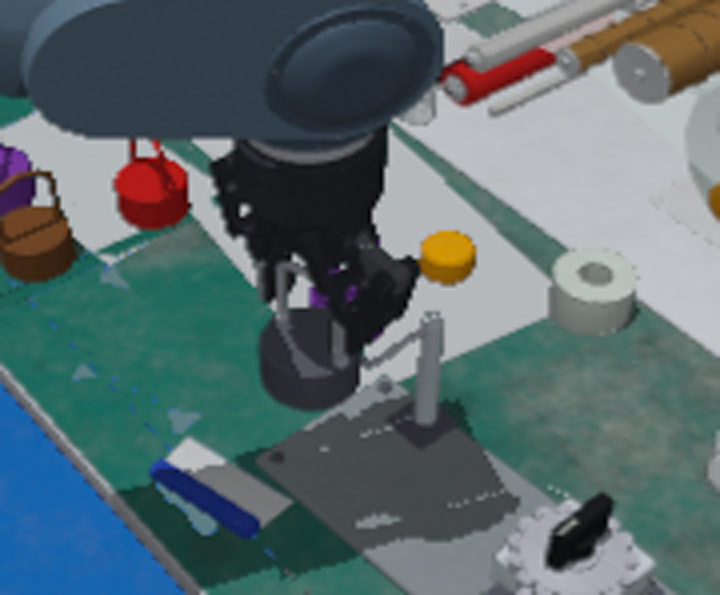

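The scene view shows the weight held in front of the hook tip, clear of it. I'll descend with 10 mm of back-off.

Emit:
servo_tool(
  commands=[
    [[-0.4,0.3,0,0,1],[-0.4,1.0,0,0,1],[-0.4,2.0,0,0,1],[-0.4,3.0,0,0,1],[-0.4,3.7,0,0,1],[-0.4,3.9,0,0,1],[-0.4,3.9,0,0,1]],
  ],
)

```text
time_s: 5.52
ee_pos: [0.4199, -0.0294, 0.1182]
eef_rot: [-0.706, -0.026, 0.029, 0.707]
wrist_force: [0.1, 0.2, -1.0]
grip_width: 0.0543
```

```bash
python3 -c "
from h import *
go([.4867,-.0262,.118],94.4)
im=save('scene','s7')[:,:,::-1]
im2=save('wrist','w7')[:,:,::-1]
t=save('top','t7')[:,:,::-1]
cv2.imwrite('pics/z_s7.png',cv2.resize(im[180:280,260:380],None,fx=6,fy=6,interpolation=cv2.INTER_CUBIC))"
```

```text
t 5.5167 at [ 0.4199 -0.0294  0.1182] head 94.42 tilt [-0.0038  0.0016 -1.    ] F [ 0.09  0.21 -1.  ] T [0.032 0.008 0.041] w 0.0543 q [-0.34 -0.17  2.21  0.    1.11 -1.99]
shift [ 2.67 -0.   -0.08] turn 0.0
```

View pics/z_s7.png

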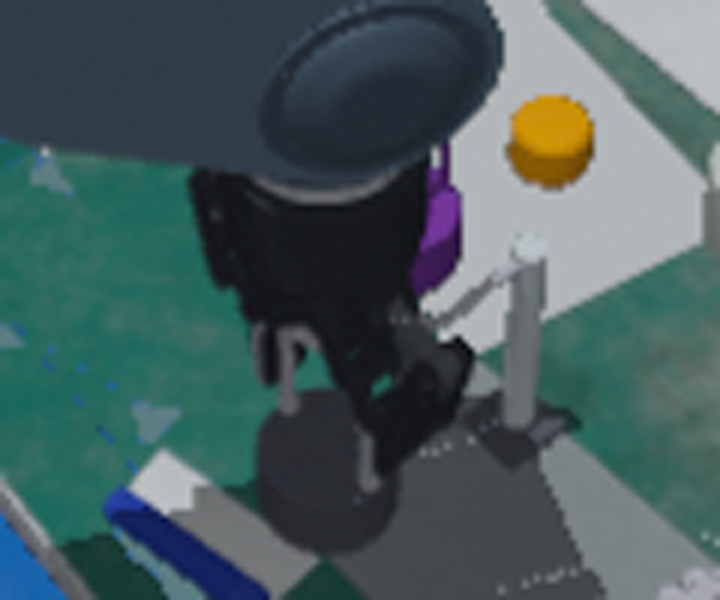

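View pics/w7.png

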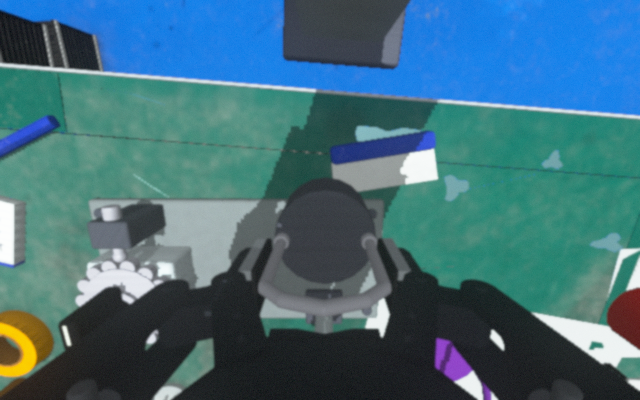

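The hook tip shows just past the handle at (322,318), centred in the window. I'll advance slowly along the stand's x.

Emit:
servo_tool(
  commands=[
    [[0.4,0,-0.02,0,1],[0.8,0,-0.04,0,1],[1.2,0,-0.05,0,1],[1.6,0,-0.06,0,1],[2.0,0,-0.08,0,1],[2.4,0,-0.08,0,1],[2.65,0,-0.08,0,1],[2.65,0,-0.08,0,1]],
  ],
)

```text
time_s: 6.33
ee_pos: [0.489, -0.028, 0.1208]
eef_rot: [0.707, 0.028, -0.026, -0.706]
wrist_force: [0.2, 0.8, -1.8]
grip_width: 0.0546
```

```bash
python3 -c "
from h import *
go([.4867,-.0262,.088],94.4)
im=save('scene','s8')[:,:,::-1]
im2=save('wrist','w8')[:,:,::-1]
a=cv2.resize(im[180:280,290:380],None,fx=4.4,fy=4.4,interpolation=cv2.INTER_CUBIC)
b=cv2.resize(im2[220:330,265:385],None,fx=3,fy=4,interpolation=cv2.INTER_CUBIC)
cv2.imwrite('pics/z_8.png',cv2.hconcat([a,b]))"
```

```text
t 6.3333 at [ 0.489  -0.028   0.1208] head 94.33 tilt [ 2.3e-03 -6.0e-04 -1.0e+00] F [ 0.17  0.77 -1.82] T [-0.038 -0.007  0.042] w 0.0546 q [-0.29  0.    2.04  0.    1.09 -1.94]
shift [-0.09  1.31  0.08] turn -0.001
```

View pics/z_8.png

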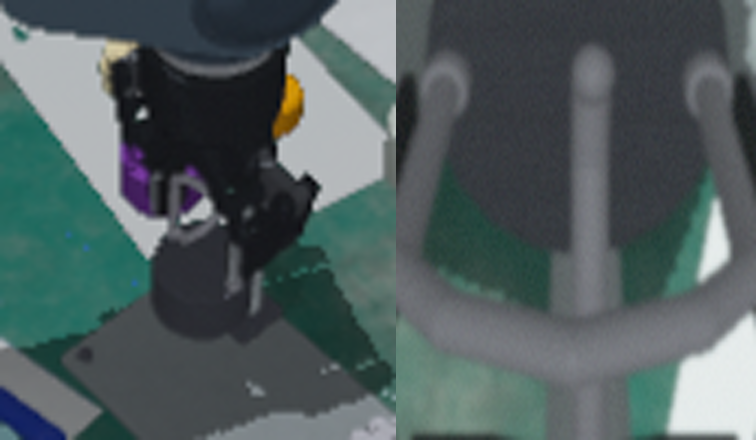

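The wrist view shows the hook rod through the window, under the handle's peak to within about 3 mm. Lowering onto the seat.

Emit:
servo_tool(
  commands=[
    [[-0.05,0.3,0.06,0,1],[-0.05,0.6,0.06,0,1],[-0.05,0.9,0.06,0,1],[-0.05,1.1,0.06,0,1],[-0.05,1.15,0.06,0,1],[-0.05,1.15,0.06,0,1]],
  ],
)

```text
time_s: 6.93
ee_pos: [0.4853, -0.0263, 0.0901]
eef_rot: [-0.706, -0.026, 0.027, 0.707]
wrist_force: [0.4, 0.2, -2.4]
grip_width: 0.0542
```

```bash
python3 -c "
from h import *
go([.4867,-.0262,.088],94.4)"
```

```text
t 6.9333 at [ 0.4853 -0.0263  0.0901] head 94.3 tilt [-1.7e-03  5.0e-04 -1.0e+00] F [ 0.35  0.17 -2.41] T [-0.037  0.038  0.057] w 0.0542 q [-0.29  0.05  2.06 -0.    1.03 -1.93]
shift [0.05 0.08 0.  ] turn -0.002
```

Not yet in contact, so I'll creep down a few mm.

Emit:
servo_tool(
  commands=[
    [[0.03,0.04,0,0,1],[0.03,0.08,0,0,1],[0.03,0.12,0,0,1],[0.03,0.16,0,0,1],[0.03,0.16,0,0,1]],
  ],
)

```text
time_s: 7.35
ee_pos: [0.4874, -0.0266, 0.0881]
eef_rot: [0.707, 0.027, -0.026, -0.706]
wrist_force: [-2.6, 0.3, 4.1]
grip_width: 0.0545
```

```bash
python3 -c "
from h import *
go([.4867,-.0262,.088],94.4)
im=save('scene','s9')[:,:,::-1]
im2=save('wrist','w9')[:,:,::-1]
a=cv2.resize(im[180:280,290:380],None,fx=4.4,fy=4.4,interpolation=cv2.INTER_CUBIC)
b=cv2.resize(im2[220:330,265:385],None,fx=3,fy=4,interpolation=cv2.INTER_CUBIC)
cv2.imwrite('pics/z_9.png',cv2.hconcat([a,b]))"
```

```text
t 7.35 at [ 0.4874 -0.0266  0.0881] head 94.32 tilt [ 1.1e-03 -4.0e-04 -1.0e+00] F [-2.65  0.27  4.11] T [ 0.016  0.287 -0.022] w 0.0545 q [-0.29  0.05  2.06 -0.    1.03 -1.93]
shift [-0.03  0.    0.02] turn -0.001
```

View pics/z_9.png

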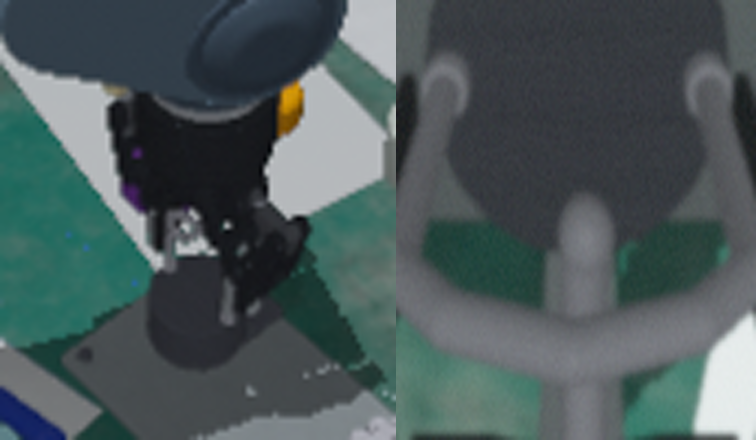

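Contact (+4 N up) at TCP height 88 mm, where the seat should be, with the peak on the rod behind the tip. Releasing.

Emit:
servo_tool(
  commands=[
    [[0,0,0,0,0.3],[0,0,0,0,0.2],[0,0,0,0,0.1],[0,0,0,0,0],[0,0,0,0,0],[0,0,0,0,0],[0,0,0,0,0]],
  ],
)

```text
time_s: 8.03
ee_pos: [0.4867, -0.0264, 0.0869]
eef_rot: [-0.707, -0.027, 0.027, 0.707]
wrist_force: [-1.1, 0.1, 0.6]
grip_width: 0.0853
```

```bash
python3 -c "
from h import *
go([.4867,-.0262,.22],94.4)
im2=save('wrist','w10')[:,:,::-1]"
```

```text
t 8.0333 at [ 0.4867 -0.0264  0.0869] head 94.31 tilt [-1.e-04  0.e+00 -1.e+00] F [-1.05  0.1   0.64] T [0.005 0.039 0.015] w 0.0853 q [-0.29  0.05  2.06 -0.    1.03 -1.93]
shift [ 0.   -5.32  0.01] turn -0.002
```

View pics/w10.png

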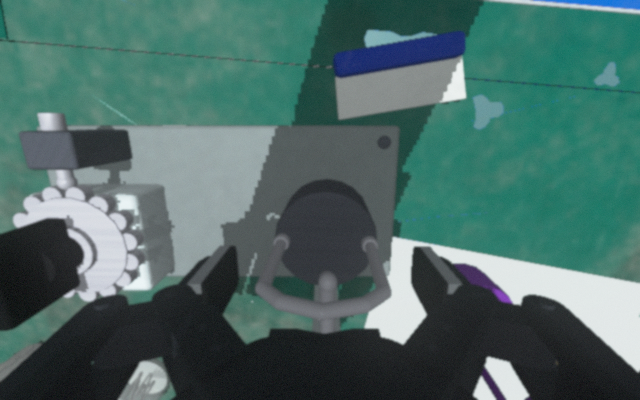

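Released: the weight hangs at the column centre (325) with the fingers clear on both sides. Rising straight up.

Emit:
servo_tool(
  commands=[
    [[0,-0.4,0,0,0],[0,-1.2,0,0,0],[0,-2.4,0,0,0],[0,-3.8,0,0,0],[0,-4.9,0,0,0],[0,-5.4,0,0,0],[0,-5.4,0,0,0]],
  ],
)

```text
time_s: 8.67
ee_pos: [0.489, -0.027, 0.227]
eef_rot: [0.708, 0.03, -0.024, -0.706]
wrist_force: [-0.0, 1.6, 0.2]
grip_width: 0.0854
```

```bash
python3 -c "
from h import *
go([.5087,-.1843,.22],94.4)
np.save('w11.npy',cam('wrist'),allow_pickle=True)
im2=save('wrist','w11')[:,:,::-1]
im=save('scene','s11')[:,:,::-1]
cv2.imwrite('pics/z_11.png',cv2.resize(im[180:340,280:430],None,fx=3.7,fy=3.7,interpolation=cv2.INTER_CUBIC))"
```

```text
t 8.6667 at [ 0.489 -0.027  0.227] head 94.32 tilt [ 0.0085 -0.0025 -1.    ] F [-0.01  1.61  0.23] T [ 0.01   0.024 -0.044] w 0.0854 q [-0.29 -0.14  1.97  0.    1.31 -1.93]
shift [ 0.31  0.3  -6.33] turn -0.001
```

View pics/w11.png

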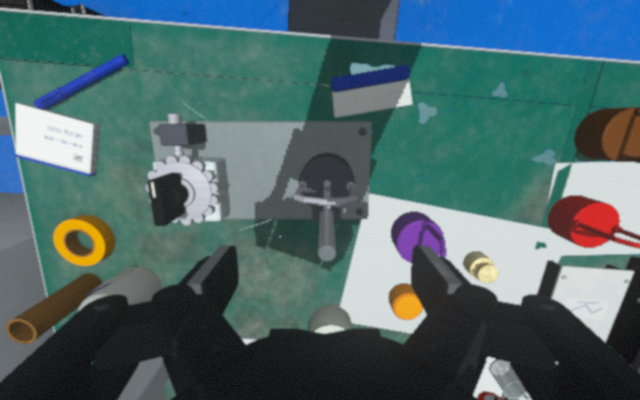

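View pics/z_11.png

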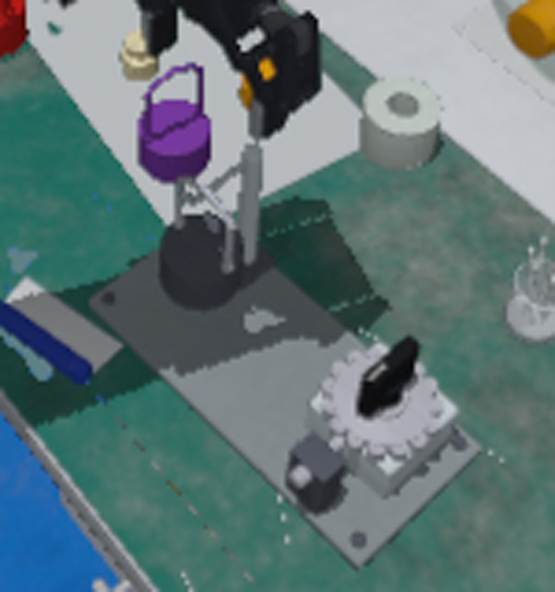

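The weight hangs on the hook under the gripper, with its handle at about (327,200) in the wrist view. Next I'll move over the knob and look straight down.

Emit:
servo_tool(
  commands=[
    [[0.05,0,-0.7,0,0],[0.1,0,-1.9,0,0],[0.15,0.1,-3.3,0,0],[0.2,0.2,-4.7,0,0],[0.3,0.3,-5.8,0,0],[0.3,0.3,-6.3,0,0],[0.3,0.3,-6.3,0,0],[0.3,0.3,-6.3,0,0]],
  ],
)

```text
time_s: 9.43
ee_pos: [0.5053, -0.1824, 0.2131]
eef_rot: [-0.706, -0.025, 0.027, 0.707]
wrist_force: [-0.2, 0.5, -0.4]
grip_width: 0.0854
```

```bash
python3 -c "
from h import *
go([.5087,-.1843,.22],94.4)
w=cam('wrist');np.save('w12.npy',w,allow_pickle=True)
im=save('wrist','w12')[:,:,::-1]
u,v=proj(w,[.5087,-.1843,.11]).astype(int);print(u,v)
cv2.imwrite('pics/z_12.png',cv2.resize(im[v-55:v+55,u-60:u+60],None,fx=5,fy=5,interpolation=cv2.INTER_CUBIC))"
```

```text
t 9.4333 at [ 0.5053 -0.1824  0.2131] head 94.26 tilt [-0.0024  0.002  -1.    ] F [-0.2   0.49 -0.42] T [ 0.01  -0.012 -0.044] w 0.0854 q [-0.56 -0.    1.86  0.    1.28 -2.2 ]
shift [ 0.13 -0.28 -0.09] turn -0.002
322 204
```

View pics/w12.png

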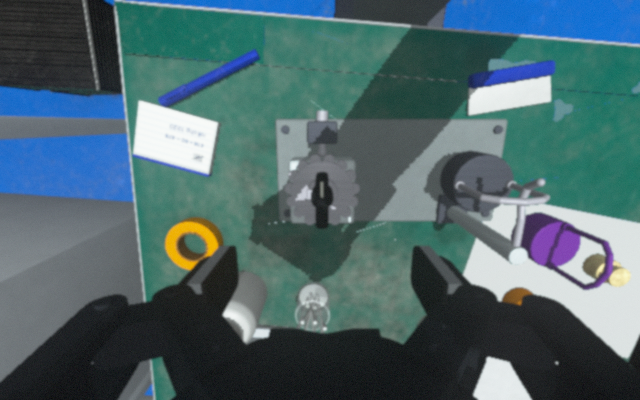

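View pics/z_12.png

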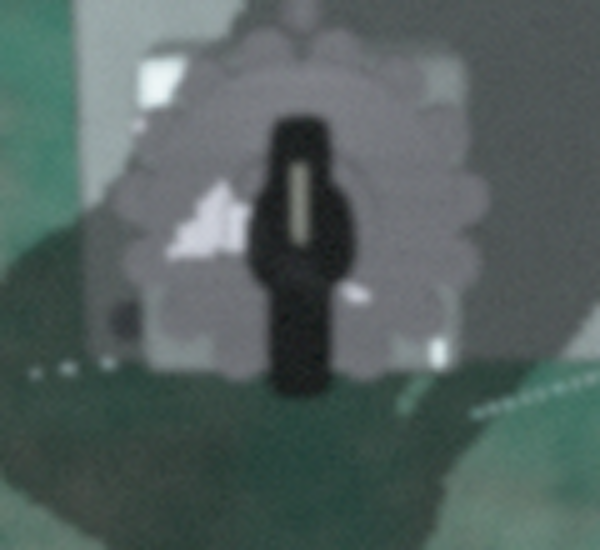

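```bash
python3 -c "
from h import *
w=np.load('w12.npy',allow_pickle=True).item()
q=lambda u,v,z:plane(w,u/5+262-.4,v/5+149-.4,z)
r=q(300,395,.11);f=q(300,115,.11);f2=q(300,115,.066);l=q(270,330,.11);ri=q(330,330,.11)
print('rear',r,'front',f,f2,'width',np.linalg.norm(l-ri),(l+ri)/2, np.linalg.norm(r-f))
th=np.radians(4.4);print('axis from rear',r-.023*np.array([np.cos(th),np.sin(th),0]))
# straightness: bar edges heading
for a,b in (((270,370),(272,150)),((330,370),(328,150))):pass
E=None
"
```

```text
rear [ 0.53021229 -0.18332689  0.11      ] front [ 0.47961096 -0.18702954  0.11      ] [ 0.4866213  -0.18681964  0.066     ] width 0.010663161987352085 [ 0.51799193 -0.18422089  0.11      ] 0.050736614098723695
axis from rear [ 0.50728008 -0.18509143  0.11      ]
```

```bash
python3 -c "
from h import *
w=np.load('w12.npy',allow_pickle=True).item()
for z in (.066,.07,.075,.08,.09,.1,.11):
  u,v=proj(w,[.508,-.1847,z]); u2,_=proj(w,[.507,-.1747,z]); print(z,(u-262+.4)*5,(v-149+.4)*5,(u2-u)*5)
im=cv2.imread('pics/s11.png');cv2.imwrite('pics/z_k.png',cv2.resize(im[262:305,355:415],None,fx=12,fy=12,interpolation=cv2.INTER_CUBIC))
go([.508,-.1847,.085],94.4)
"
```

```text
0.066 302.6971149664602 218.8526705168648 48.934514376960294
0.07 302.5971068048416 223.34303854342704 49.5800717244407
0.075 302.4683242715194 229.12537631114785 50.411372295195065
0.08 302.33515015317306 235.10489631538942 51.27102478641859
0.09 302.0546968998762 247.69725179083207 53.08139212656272
0.1 301.7537162992077 261.21128548549245 55.02428620972722
0.11 301.4298690382075 275.7520325879869 57.11481221714678
t 9.4833 at [ 0.5055 -0.1818  0.2134] head 94.33 tilt [-0.0018  0.0016 -1.    ] F [-0.1   0.55 -0.26] T [0.013 0.028 0.034] w 0.0853 q [-0.56 -0.    1.86  0.    1.28 -2.2 ]
shift [ 0.1   5.14 -0.13] turn -0.001
```

View pics/z_k.png

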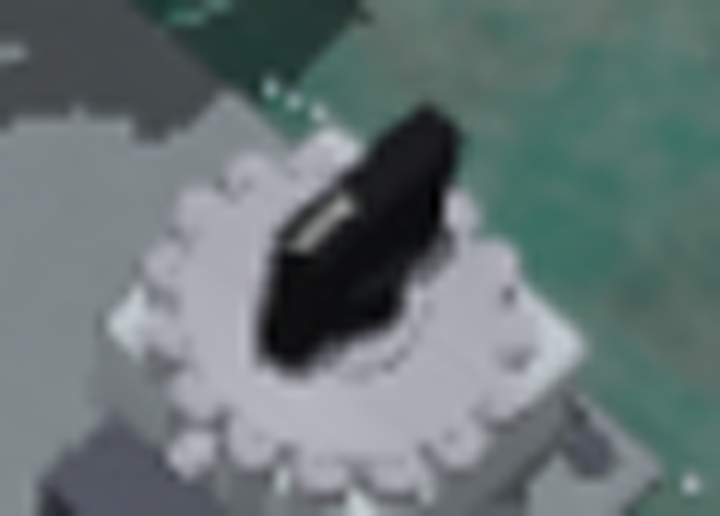

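The boss at the foot of the grip is low (about 78 mm), so a TCP height of 85 mm clears it. Descending over the bar.

Emit:
servo_tool(
  commands=[
    [[0.08,0.7,-0.1,0,0],[0.08,1.8,-0.1,0,0],[0.08,3.0,-0.1,0,0],[0.08,4.2,-0.1,0,0],[0.08,4.9,-0.1,0,0],[0.08,5.1,-0.1,0,0],[0.08,5.1,-0.1,0,0],[0.08,5.1,-0.1,0,0]],
  ],
)

```text
time_s: 10.15
ee_pos: [0.5088, -0.1847, 0.088]
eef_rot: [0.707, 0.027, -0.027, -0.706]
wrist_force: [0.9, -0.1, 0.4]
grip_width: 0.0857
```

```bash
python3 -c "
from h import *
go([.508,-.1847,.085],94.4)
im=save('wrist','w13')"
```

```text
t 10.15 at [ 0.5088 -0.1847  0.088 ] head 94.38 tilt [ 1.1e-03 -6.0e-04 -1.0e+00] F [ 0.93 -0.06  0.37] T [-0.028  0.     0.04 ] w 0.0857 q [-0.56  0.17  1.93  0.    1.04 -2.21]
shift [-0.03  0.12  0.  ] turn -0.0
```

View pics/w13.png

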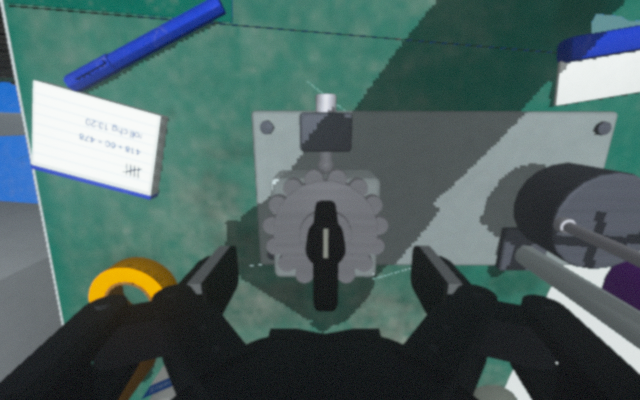

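The bar is centred between the fingers at column 325. Closing on it.

Emit:
servo_tool(
  commands=[
    [[0,0.08,0,0,0.5],[0,0.08,0,0,0.8],[0,0.08,0,0,1],[0,0.08,0,0,1],[0,0.08,0,0,1],[0,0.08,0,0,1],[0,0.08,0,0,1],[0,0.08,0,0,1]],
  ],
)

```text
time_s: 10.87
ee_pos: [0.5085, -0.1846, 0.0863]
eef_rot: [-0.706, -0.027, 0.027, 0.707]
wrist_force: [-3.5, 5.5, 9.1]
grip_width: 0.0108
```

Emit:
servo_tool(
  commands=[
    [[0,0,0,0,1],[0,0,0,0,1]],
  ],
)

```text
time_s: 11.03
ee_pos: [0.5085, -0.1846, 0.0862]
eef_rot: [-0.706, -0.027, 0.027, 0.707]
wrist_force: [-3.9, 5.8, 9.3]
grip_width: 0.0106
```

```bash
python3 -c "
from h import *
go([.508,-.1847,.085],94.4)
im=save('wrist','w14')"
```

```text
t 11.0333 at [ 0.5085 -0.1846  0.0862] head 94.31 tilt [-3.0e-04  1.5e-03 -1.0e+00] F [-3.88  5.76  9.32] T [ 0.741  0.465 -0.049] w 0.0106 q [-0.56  0.18  1.93  0.    1.04 -2.21]
shift [-0.02  0.05 -0.  ] turn -0.002
```

View pics/w14.png

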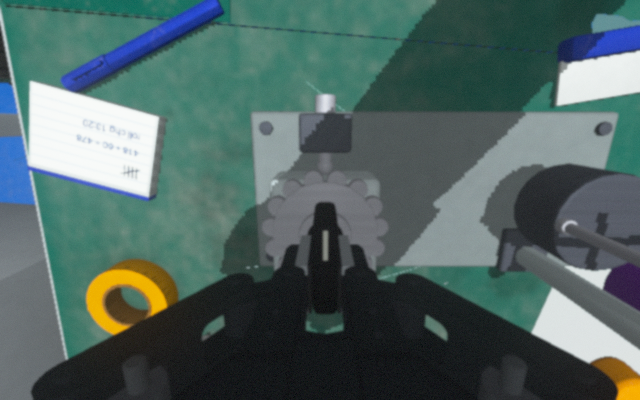

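Gripped at 10.7 mm, and the earlier 56 mm handle also read 1.5 mm under. Turning clockwise in small steps while watching the moment.

Emit:
servo_tool(
  commands=[
    [[0,0,0,0.05,1],[0,0,0,0.1,1],[0,0,0,0.15,1],[0,0,0,0.2,1],[0,0,0,0.25,1],[0,0,0,0.3,1],[0,0,0,0.35,1],[0,0,0,0.35,1]],
  ],
)

```text
time_s: 11.75
ee_pos: [0.5084, -0.1846, 0.0863]
eef_rot: [-0.7, 0.098, -0.097, 0.701]
wrist_force: [-3.9, 4.9, 10.2]
grip_width: 0.0105
```

```bash
python3 -c "
from h import *
go([.508,-.1847,.085],94.31)
im=save('wrist','w15')"
```

```text
t 11.75 at [ 0.5084 -0.1846  0.0863] head 74.18 tilt [-4.0e-04  1.5e-03 -1.0e+00] F [-3.9   4.94 10.19] T [0.805 0.545 0.038] w 0.0105 q [-0.56  0.18  1.93  0.    1.04 -1.85]
shift [-0.02  0.05 -0.01] turn -0.351
```

View pics/w15.png

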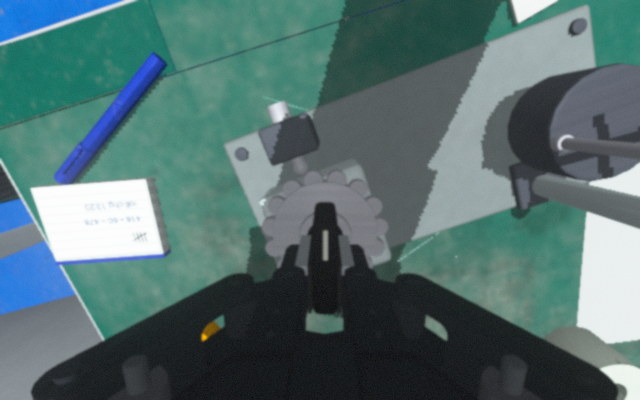

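Emit:
servo_tool(
  commands=[
    [[0,0,0,0.03,1],[0,0,0,0.04,1],[0,0,0,0.04,1],[0,0,0,0.04,1]],
  ],
)

```text
time_s: 12.13
ee_pos: [0.5084, -0.1845, 0.0863]
eef_rot: [-0.698, 0.111, -0.11, 0.699]
wrist_force: [-3.4, 5.5, 10.2]
grip_width: 0.0112
```

```bash
python3 -c "
from h import *
go([.508,-.1847,.085],94.31)"
```

```text
t 12.1333 at [ 0.5084 -0.1845  0.0863] head 71.98 tilt [-5.0e-04  1.5e-03 -1.0e+00] F [-3.37  5.49 10.16] T [0.848 0.601 0.061] w 0.0112 q [-0.56  0.18  1.93  0.    1.04 -1.82]
shift [-0.01  0.05 -0.01] turn -0.39
```

Emit:
servo_tool(
  commands=[
    [[0,0,0,0.03,1],[0,0,0,0.06,1],[0,0,0,0.06,1],[0,0,0,0.06,1]],
  ],
)

```text
time_s: 12.47
ee_pos: [0.5084, -0.1845, 0.0863]
eef_rot: [-0.694, 0.132, -0.131, 0.695]
wrist_force: [-3.2, 5.9, 9.4]
grip_width: 0.0106
```

```bash
python3 -c "
from h import *
go([.508,-.1847,.085],94.31)"
```

```text
t 12.4667 at [ 0.5084 -0.1845  0.0863] head 68.57 tilt [-6.0e-04  1.4e-03 -1.0e+00] F [-3.18  5.89  9.4 ] T [0.774 0.611 0.184] w 0.0106 q [-0.56  0.18  1.93  0.    1.04 -1.76]
shift [-0.01  0.05 -0.01] turn -0.449
```

The first click shows as a moment jump from 0.06 to 0.18 N m between 0.39 and 0.45 rad. Now to just before the second, then past it.

Emit:
servo_tool(
  commands=[
    [[0,0,0,0.05,1],[0,0,0,0.1,1],[0,0,0,0.16,1],[0,0,0,0.22,1],[0,0,0,0.28,1],[0,0,0,0.34,1],[0,0,0,0.34,1],[0,0,0,0.34,1]],
  ],
)

```text
time_s: 13.13
ee_pos: [0.5084, -0.1845, 0.0863]
eef_rot: [-0.662, 0.248, -0.247, 0.663]
wrist_force: [-3.5, 5.6, 9.0]
grip_width: 0.011
```

```bash
python3 -c "
from h import *
go([.508,-.1847,.085],94.31)"
```

```text
t 13.1333 at [ 0.5084 -0.1845  0.0863] head 49.06 tilt [-6.0e-04  1.7e-03 -1.0e+00] F [-3.51  5.57  8.98] T [0.817 0.701 0.041] w 0.011 q [-0.56  0.18  1.93  0.    1.04 -1.42]
shift [-0.    0.05 -0.02] turn -0.79
```

Emit:
servo_tool(
  commands=[
    [[0,0,0,0.04,1],[0,0,0,0.08,1],[0,0,0,0.08,1],[0,0,0,0.08,1]],
  ],
)

```text
time_s: 13.47
ee_pos: [0.5084, -0.1844, 0.0863]
eef_rot: [-0.652, 0.274, -0.273, 0.653]
wrist_force: [-3.9, 6.3, 10.0]
grip_width: 0.0108
```

```bash
python3 -c "
from h import *
go([.508,-.1847,.085],94.31)
save('wrist','w16')"
```

```text
t 13.4667 at [ 0.5084 -0.1844  0.0863] head 44.51 tilt [-7.0e-04  1.6e-03 -1.0e+00] F [-3.88  6.3  10.01] T [0.852 0.7   0.135] w 0.0108 q [-0.56  0.18  1.93  0.    1.04 -1.34]
shift [-0.    0.05 -0.02] turn -0.869
```

View pics/w16.png

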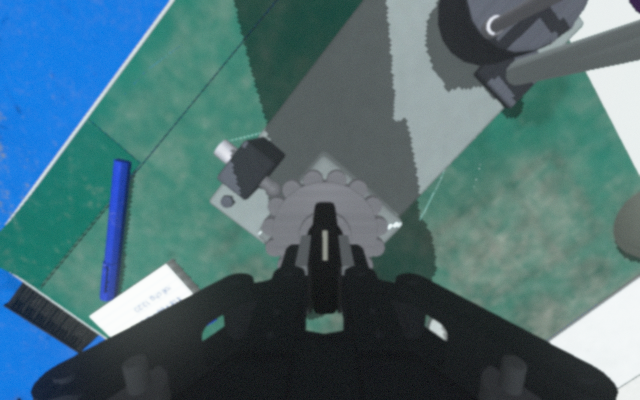

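Second click passed (0.04 to 0.14 N m between 0.79 and 0.87 rad), with the bar still square in the jaws in the picture. Now to just before the third.

Emit:
servo_tool(
  commands=[
    [[0,0,0,0.05,1],[0,0,0,0.1,1],[0,0,0,0.16,1],[0,0,0,0.22,1],[0,0,0,0.28,1],[0,0,0,0.34,1],[0,0,0,0.34,1],[0,0,0,0.34,1]],
  ],
)

```text
time_s: 14.18
ee_pos: [0.5084, -0.1844, 0.0863]
eef_rot: [-0.596, 0.38, -0.379, 0.597]
wrist_force: [-1.6, 6.4, 10.1]
grip_width: 0.011
```

```bash
python3 -c "
from h import *
go([.508,-.1847,.085],94.31)"
```

```text
t 14.1833 at [ 0.5084 -0.1844  0.0863] head 25.01 tilt [-7.0e-04  1.8e-03 -1.0e+00] F [-1.64  6.39 10.05] T [0.894 0.646 0.062] w 0.011 q [-0.56  0.18  1.93  0.    1.04 -1.  ]
shift [ 0.    0.05 -0.02] turn -1.21
```

Emit:
servo_tool(
  commands=[
    [[0,0,0,0.03,1],[0,0,0,0.06,1],[0,0,0,0.07,1],[0,0,0,0.07,1]],
  ],
)

```text
time_s: 14.52
ee_pos: [0.5083, -0.1844, 0.0863]
eef_rot: [-0.582, 0.401, -0.4, 0.583]
wrist_force: [-3.5, 6.9, 9.3]
grip_width: 0.0108
```

```bash
python3 -c "
from h import *
go([.508,-.1847,.085],94.31)
save('wrist','w17')
im=save('scene','s17')[:,:,::-1]
cv2.imwrite('pics/z_17.png',cv2.resize(im[180:340,280:430],None,fx=3.7,fy=3.7,interpolation=cv2.INTER_CUBIC))
"
```

```text
t 14.5167 at [ 0.5083 -0.1844  0.0863] head 21.0 tilt [-8.0e-04  1.8e-03 -1.0e+00] F [-3.46  6.94  9.33] T [0.903 0.68  0.203] w 0.0108 q [-0.56  0.18  1.93  0.    1.04 -0.93]
shift [ 0.01  0.05 -0.02] turn -1.28
```

View pics/w17.png

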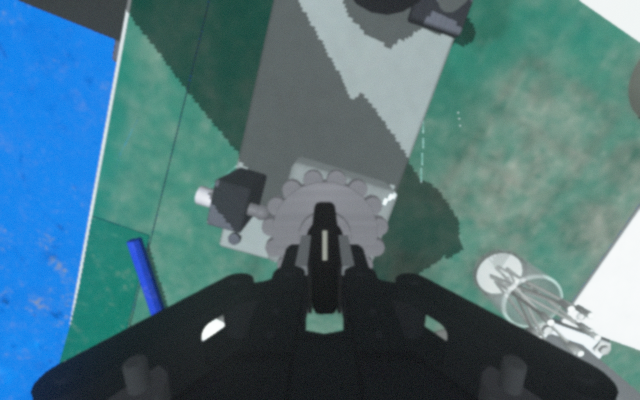

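View pics/z_17.png

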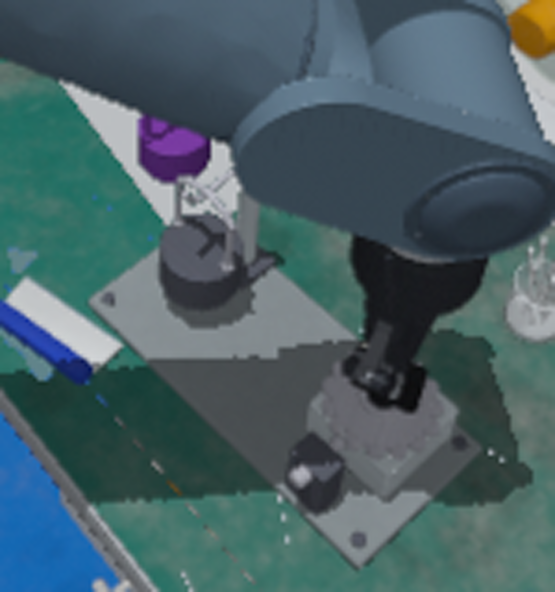

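Third click passed: 0.06 to 0.20 N m between 1.21 and 1.28 rad. The scene view shows the weight still on the hook. I'll add a hair of margin, hold, and check that it's steady and that the bystanders haven't moved.

Emit:
servo_tool(
  commands=[
    [[0,0,0,0.01,1],[0,0,0,0.01,1],[0,0,0,0.01,1],[0,0,0,0.01,1],[0,0,0,0.01,1],[0,0,0,0.01,1]],
  ],
)

```text
time_s: 15.12
ee_pos: [0.5084, -0.1844, 0.0863]
eef_rot: [-0.581, 0.404, -0.403, 0.581]
wrist_force: [-3.0, 6.2, 10.6]
grip_width: 0.0109
```

```bash
python3 -c "
from h import *
go([.508,-.1847,.085],94.31)
im=save('top','t18')[:,:,::-1]
go([.508,-.1847,.085],94.31)
a=cv2.imread('pics/top0.png')[120:280,170:540];b=im[120:280,170:540]
cv2.imwrite('pics/z_18.png',cv2.resize(cv2.vconcat([a,b]),None,fx=1.8,fy=1.8,interpolation=cv2.INTER_CUBIC))
"
```

```text
t 15.1167 at [ 0.5084 -0.1844  0.0863] head 20.47 tilt [-9.0e-04  1.7e-03 -1.0e+00] F [-2.98  6.24 10.58] T [0.941 0.714 0.355] w 0.0109 q [-0.56  0.18  1.93  0.    1.04 -0.92]
shift [ 0.01  0.05 -0.02] turn -1.289
t 15.1667 at [ 0.5084 -0.1844  0.0863] head 20.47 tilt [-8.0e-04  1.7e-03 -1.0e+00] F [-3.03  6.4  11.03] T [0.954 0.67  0.297] w 0.0106 q [-0.56  0.18  1.93  0.    1.04 -0.92]
shift [ 0.01  0.05 -0.02] turn -1.289
```

View pics/z_18.png

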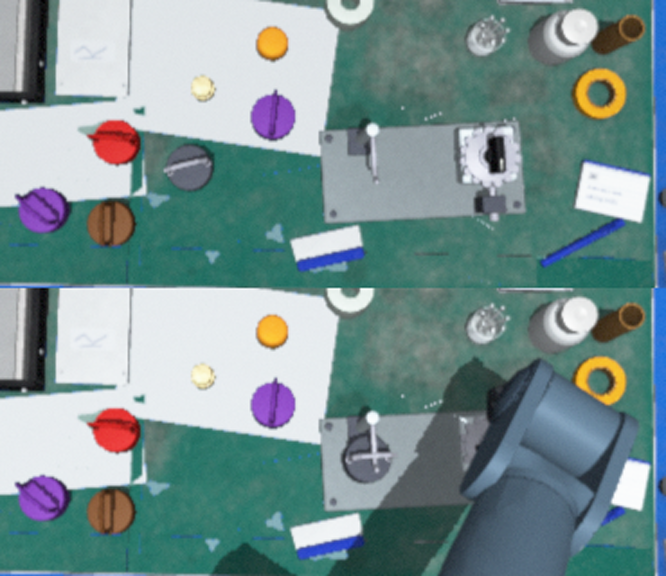

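```bash
python3 -c "
from h import *
for i in range(6):
  im=optics.get_image('wrist')[:,:,::-1]; s=status.sense(); print(s['time_s'],s['ft_torque'].round(3),s['joint_pos'][5].round(4))
cv2.imwrite('pics/w19.png',im)
a=cv2.imread('pics/w14.png')[160:330,240:410]; b=im[160:330,240:410]
cv2.imwrite('pics/z_19.png',cv2.resize(cv2.hconcat([a,b]),None,fx=2.3,fy=2.9,interpolation=cv2.INTER_CUBIC))
"
```

```text
15.2167 [0.977 0.677 0.27 ] -0.916
15.2667 [0.959 0.692 0.244] -0.916
15.3167 [0.932 0.631 0.286] -0.916
15.3667 [0.928 0.639 0.332] -0.916
15.4167 [0.966 0.661 0.311] -0.916
15.4667 [0.962 0.701 0.301] -0.916
```

View pics/z_19.png

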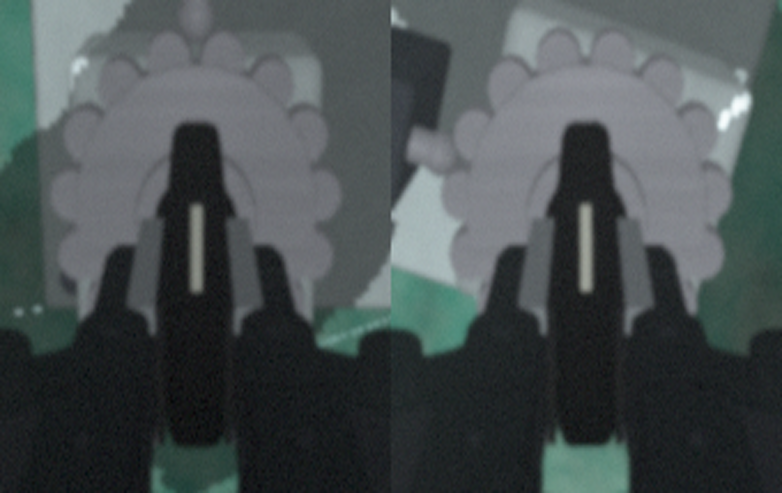

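Between the two pictures, before the turn (left) and now (right), the bar and plate sit the same way in the jaws, so nothing has slipped. Only the plunger has moved round the plate, which gives 1.289 rad: past the third click at 1.257 and well short of the fourth at 1.676. The weight hangs on the hook and the bystanders are where they started. Handing in.

```bash
python3 -c "
from h import *
s=status.sense();print(s['time_s'],s['grip_width'],s['wrist_force'])
print(order.job_done())"
```

```text
15.4667 0.010512377707618748 [-2.74055459  6.23837415  9.83150171]
the job is handed in; nothing more can be done
None
```

I hung the grey tension weight on the hook and let go of it. I then turned the index knob clockwise to the third click and handed the job in at 15.5 s, still gripping it; the hand-in reports no verdict.

- **Weight:** The handle touched the hook at the expected seat height (TCP at 88 mm). After release, the scene and top views showed it hanging by its handle.
- **Clicks:** The wrist moment jumped three times, at 0.39–0.45, 0.79–0.87 and 1.21–1.28 rad.
- **Knob position:** It was held at about 1.289 rad, just past the third click at 1.257 and well short of the fourth at 1.676. Wrist pictures before and after showed no slip in the jaws.
- **Bystanders:** In the before-and-after top views, the brass weight, orange cap, squeegee and look-alike weights had not moved.
- **Forces:** The highest wrist force I read was about 13 N.

**Disagreements:**
- The grip width read about 1.5 mm under nominal on both the handle and the bar.
- The held moment was noisy, 0.24–0.36 N m, slightly above the stated 0.27 maximum at times.
- The grey base is not centred in x on the stand's origin, so I took the hook and knob positions from the post and bar instead.

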